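Run the mobile shelving with the sticky key switch

ROBOT

A 7-joint arm with a two-finger parallel gripper is mounted at the origin on the work surface. World frame = base frame: x ahead of the robot, y to its left, z up, the work surface at z = 0. Lengths are in m, angles in rad, forces in N, time in s.
With the tool pointing down it reaches from about 0.425 to 0.95 m from the base axis. Payload 16.7 kg.
Tool frame: the origin (TCP) lies on the centre line of the jaws, within the pads' length; the fingertips stand 11 mm ahead of it and the grasp point (between the pads) lies 8 mm behind it; z points along the fingers, y is the line along which they close (so a half turn about z gives the same grasp; the last joint's range is limited). The gripper opens to 94 mm and grips with 3 to 60 N. Pads are 16 mm wide; open, the fingers measure 119 mm over their backs; the gripper's body (75 mm by 177 mm) begins 78 mm behind the grasp point.
Start: joints at [1.062, 0.426, 0.074, 1.606, -0.034, 1.111, -0.067], TCP at [0.237, -0.632, 0.216] pointing down, gripper open.
Joint ranges: [-2.85, 2.85], [-0.5, 2.14], [-1.23, 1.37], [0.21, 2.46], [-1.02, 4.16], [0.16, 2.05], [-2.73, 2.73]. Speed limits (rad/s): [1.89, 1.89, 2.39, 2.39, 3.01, 3.01, 3.01].

INTERFACE

Orientations are given as a rotation vector (axis times angle).
In Python, from workcell import manip, viewer, close_job gives the robot as it stands.
- The arm moves only by the tool servo_tool, never from a script. Its argument "series" is one flat list of numbers, 7 for each row, row after row: the shift along the tool's x, y, z in m, then the turn, a rotation vector about the tool's x, y, z in degrees, then the closure, from 0 (fully open) to 1 (shut). A call has 1 to 5 rows; each row shifts and turns the commanded pose from where the row before left it, along the tool's axes as they then stand; what a row does not reach is not made up. A row lasts 1/8 s, in which the tool goes at most 62.5 mm and 10.7 degrees, less where a joint would pass 70% of its speed; a pose out of reach is approached as far as the arm can. A call is refused whole if a number of a shift passes 0.0625 or a number of a turn 10.7, either way. A call with a gripper value outside its range is refused whole. The fingers move at their own pace and stop on an object; "squeeze" is the grip in N (left out, the last holds). Time passes only in rows, so rows that do not move let the fingers close. It gives the time, the measured TCP pose, the force, the opening and the grip force at its end, in the units of the state.
- manip.read_state(): the state, without advancing time (a new reading comes with each control period).
- viewer.read_camera(name): name is "scene" or "top"; returns the picture (400x640x3 uint8, red, green, blue); there is no depth.
- viewer.camera_params(name): a dict with "camera_matrix" (3x3 intrinsics, pixels), "cam_to_world" (4x4, takes a point from camera to world coordinates). Camera axes: x right, y up, looking along -z (the intrinsics and any distortion apply to the point x, -y, -z); pixel columns grow to the right and rows downward; lengths in m; the calibration is good to about 2 mm. A picture is of the moment at which its call begins. camera_params takes no time and is no camera call.
- close_job(): hands the job in; it is judged then, once.
The state is a dict: "clock": time; "qpos": joint angles; "joint_vel": joint speeds; "joint_torque": joint torques, N m; "eef_pos": TCP position; "tool_rot": TCP orientation; "wrist_force": force on the tool from outside, world axes, zero at the start; "wrist_torque": the same for the moment, N m; "finger_gap": finger opening in m; "gripper_force": force on a finger pad.
Only numpy, scipy, OpenCV 4.12 (cv2) and the standard library are available. Lean on these libraries where they do the work, as an engineer would, in place of code of your own. Each camera call takes 0.05 s, during which the arm holds its last target. There are 200 camera calls.

TASK

Run the archive's mobile shelving from the control box: take the key with the blue head off its hook and push it fully home in the key switch (the brass lock in the blue collar). Its pins stick, so where it catches work the key in with small side-to-side wiggles under a light push and do not force it; once home, turn it a quarter turn clockwise. The switch springs back when let go, so finish still gripping the key and holding it turned; leave the other two keys hanging, do not press the emergency stop or the push buttons, and do not knock over or shift the other things on the table.

Things in the scene. Friction and masses are not known exactly. Their poses are not given: they have to be found in the camera images.
- key_blue: The switch's key, about 45 g: blue plastic head, steel blade. Origin: centre of the shoulder's underside, where the blade leaves it; z up through the head, y across head and blade (wide direction), x through their thickness. Shoulder 18 (y) x 8 mm, z 0 to 5 mm. At the start it hangs upright, blade down, on one of the rack's three pegs (which one varies).
- blue_head (a point): Middle of the blue key's head (key z = 22 mm). Head 34 mm wide (y), 10 mm thick (x), from key z = 4 to 40 mm, flat narrow sides that can be gripped across the width from above, free of the peg. Window 18 mm wide, key z = 16 to 34 mm, with the peg through it along x. To unhook: lift 8 to 12 mm (14 mm free), then draw it 25 mm or more along the peg, off its tip.
- blue_tip (a point): Tip of the blue key's blade, 28 mm below the key's origin. Blade 11 mm wide (y), 4 mm thick, straight and the same either way round, so it fits the keyway both ways; its blunt end slopes up from the middle by 24 degrees to both sides.
- key_red: Another key of the same shape with a red head, hanging on another peg of the rack; stays there. Same origin and axes as key_blue.
- key_white: Another key of the same shape with a white head, hanging on another peg of the rack; stays there. Same origin and axes as key_blue.
- rack: Fixed key rack: grey foot 85 x 300 x 8 mm, dark posts at y = +-140 mm, dark bar 10 mm thick, 12 mm high along y at x = 0, z = 120 mm (top 126 mm). Origin: on the table below the bar's middle; pegs point to -x. Keys hang at x about -30 mm, shoulders at z = 88 mm.
- middle_peg (a point): Top of the upturned tip of the rack's middle peg. Three level steel pegs, 4 mm thick, at rack y = -85, 0, +85 mm, axis at z = 120 mm, reach to x = -40 mm, then bend up to a tip at x = -43.5 mm whose top is 8 mm above the peg's axis.
- console: Fixed control box, 154 (x) x 244 (y) x 70 mm, pale lid; origin centre of underside. Key switch at x 0, y +65 mm: steel bezel 36 mm across, blue collar, brass plug level with it at z = 84 mm. Red emergency stop 40 mm across at x 12, y -78, top z 105 mm. Green, white push buttons at x +35, -35, y -10, tops z 91 mm. Lid marks: black = slot at rest, green = run (quarter turn clockwise).
- keyway (a point): Centre of the keyway's mouth on the plug's face; z up along the lock's axis, y along the slot's wide direction, x across; turns with the plug. Slot 14 (y) x 5.5 mm (x), vertical, with a 2 mm lead-in at 45 degrees. The key is home when its origin meets this point, with its y along this y either way round. The last 6 mm press a sprung follower (2.4 N).
- pins (a point): Point on the lock's axis between the sticky pins, 11.5 mm below the mouth. They stand 3.5 mm into the slot, from its +y end 7.5 mm down and its -y end 15.5 mm down; each drags with 6 N and stays where pushed. Straight they yield only at some 40 N (forcing); under a light push, 5 to 10 N, moving the key 1.5 to 2 mm to both sides along the slot rubs them aside.
- plug (a joint): Turn of the brass plug, rad: 0 at rest, clockwise from above to the stop at 1.57. A spring returns it: 0.04 N m at rest, 0.14 at the stop. It is blocked (up to 0.25 of give) until the key is within about 2 mm of home. The key has 0.14 rad of play in the slot, so turn it that much further. The switch makes contact above 1.2.
- estop (a joint): Emergency-stop mushroom, m pressed: 0 as it stands, 0.006 fully down (about 13 N). Leave alone.
- button_green (a joint): Green push button, m pressed: 0 as it stands, 0.005 fully down (about 4 N). Leave alone.
- button_white (a joint): White push button, m pressed: 0 as it stands, 0.005 fully down (about 4 N). Leave alone.
- mug: White mug, 80 mm across, 95 mm high, standing on the table to the left; origin at the centre of its underside. Bystander.
- tape_roll: Roll of amber tape lying flat, 90 mm across, 24 mm high, to the right; origin at the centre of its underside. Bystander.
- glue: White glue bottle with an orange cap, 44 mm across, 110 mm high, to the right; origin at the centre of its underside. Bystander.
- stamp: Hand stamp with a black block 28 x 60 mm and a dark wooden knob, 78 mm high, to the left; origin at the centre of its underside. Bystander.

How it is judged:
By the outcome, as a careful person would: the job done as asked, in the order asked, and still so for the second after the job is handed in, while the arm keeps its last pose, push and grip.
It also fails if it takes over 54 s, if anything falls off the work surface, if the arm or the gripper's body presses on something with over 40 N, if the wrist force passes 120 N, or if a joint passes its speed limit or range.

## Working session

There is one attempt and no reset: what is moved stays moved. The work goes in short steps, Python scripts to look and compute and a tool call to move; the robot and the scene stay as the last step left them, time stands still between calls to the robot, and variables do not carry over. Pictures are saved under pics/ and viewed, at most 10 in all, crops included, and the job is handed in when it is done.

Besides the shell and the picture viewer there is one more tool, called after "Call:" by a JSON object that holds its "fn" and its "kwargs", one argument or row to a line. servo_tool: Moves the arm, as the interface text tells. Its arguments: {"type":"object","properties":{"series":{"type":"array","items":{"type":"number"}},"squeeze":{"type":"number"}},"required":["series"]}

```bash
mkdir -p pics; ls; python3 - <<'E'
from workcell import manip, viewer
import cv2
for n in ("scene","top"):
    im=viewer.read_camera(n); cv2.imwrite(f"pics/{n}0.png",im[:,:,::-1])
    p=viewer.camera_params(n); print(n,p["camera_matrix"],p["cam_to_world"],p.keys())
s=manip.read_state(); print(s)
E
```

```text
pics
scene [[392.71921361   0.         320.97757955]
 [  0.         392.71921361 203.46962246]
 [  0.           0.           1.        ]] [[ 0.07586162 -0.82269212  0.56340277  1.0753051 ]
 [ 0.99710178  0.06584767 -0.03810666 -0.02809124]
 [-0.00574871  0.56466074  0.8253031   0.96338506]
 [ 0.          0.          0.          1.        ]] dict_keys(['camera_matrix', 'cam_to_world'])
top [[398.19114882   0.         319.6499829 ]
 [  0.         398.19114882 202.85982493]
 [  0.           0.           1.        ]] [[-1.13406425e-02  9.73553249e-01 -2.28178572e-01  1.71840372e-01]
 [-9.99934179e-01 -1.14385160e-02  8.93561778e-04  2.63441870e-02]
 [-1.74009427e-03  2.28173686e-01  9.73618889e-01  1.39625919e+00]
 [ 0.00000000e+00  0.00000000e+00  0.00000000e+00  1.00000000e+00]] dict_keys(['camera_matrix', 'cam_to_world'])
{'clock': 0.1, 'qpos': array([ 1.06250092,  0.42666279,  0.07383228,  1.60655131, -0.0341003 ,
        1.1108056 , -0.06708985]), 'joint_vel': array([ 0.00115012, -0.00129186, -0.0004304 , -0.00161214,  0.00017407,
        0.00123729, -0.00030924]), 'joint_torque': array([ 9.14647331e-03, -9.37461162e+01,  3.67806450e+00, -4.55044734e+01,
       -4.84509557e-02,  1.67082954e-02,  2.09671811e-05]), 'eef_pos': array([ 0.23687228, -0.63165345,  0.2158458 ]), 'tool_rot': array([-3.09005879e+00, -5.60369201e-01,  4.39262396e-04]), 'wrist_force': array([0.49888059, 0.33257708, 0.35226146]), 'wrist_torque': array([ 0.03332157,  0.03721726, -0.0267511 ]), 'gripper_force': 0.0, 'finger_gap': 0.0941424882579363}
```

View pics/scene0.png

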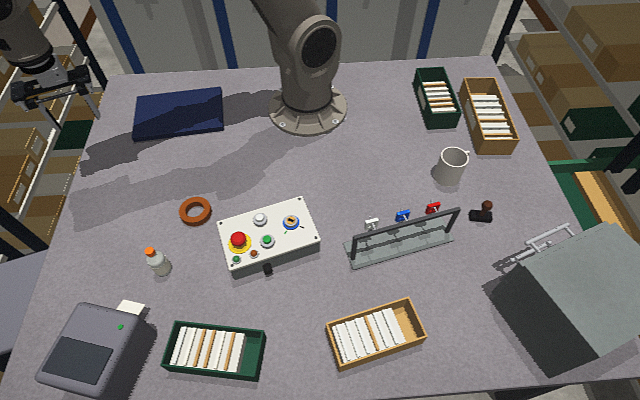

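View pics/top0.png

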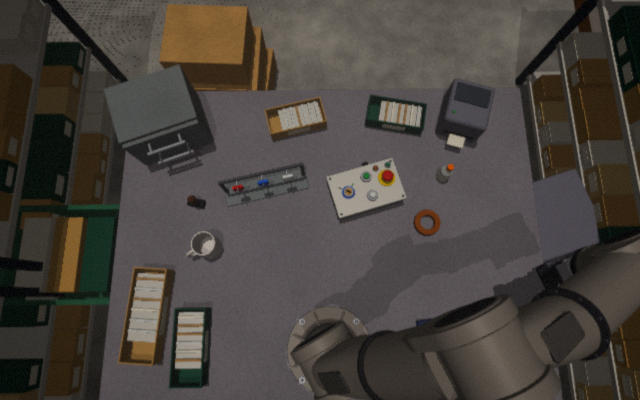

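The scene view shows the console at about (268,235) and its switch at (291,222). The blue key is on the middle peg at (403,216). Next I'll enlarge both regions.

```bash
cat > h.py <<'E'
import numpy as np, cv2
from workcell import manip, viewer
from scipy.spatial.transform import Rotation as R
def cam(n):
    p=viewer.camera_params(n); return p["camera_matrix"],np.array(p["cam_to_world"])
def proj(n,P):
    K,T=cam(n); P=np.atleast_2d(P); c=(P-T[:3,3])@T[:3,:3]; c=c*[1,-1,-1]
    q=c@K.T; return q[:,:2]/q[:,2:]
def ray(n,uv):
    K,T=cam(n); d=np.linalg.inv(K)@[uv[0],uv[1],1.]; return T[:3,3],T[:3,:3]@(d*[1,-1,-1])
def atz(n,uv,z):
    o,d=ray(n,uv); return o+d*(z-o[2])/d[2]
def tri(a,b):  # scene px, top px
    A=np.zeros((3,3));y=np.zeros(3)
    for n,uv in (("scene",a),("top",b)):
        o,d=ray(n,uv); d=d/np.linalg.norm(d); M=np.eye(3)-np.outer(d,d); A+=M; y+=M@o
    return np.linalg.solve(A,y)
def crop(im,x,y,w,h,s):
    return cv2.resize(im[y:y+h,x:x+w],None,fx=s,fy=s,interpolation=cv2.INTER_CUBIC)
E
python3 - <<'E'
from h import *
s=cv2.imread("pics/scene0.png");t=cv2.imread("pics/top0.png")
a=np.hstack([crop(s,210,190,130,95,3),crop(s,335,185,136,95,3)])
b=np.hstack([crop(t,320,150,100,75,4),crop(t,212,150,100,75,4)])[:, :798]
a=a[:,:798]; 
cv2.imwrite("pics/m1.png",np.vstack([a,np.zeros((5,798,3),np.uint8),b]))
E
```

```text
(no output)
```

View pics/m1.png

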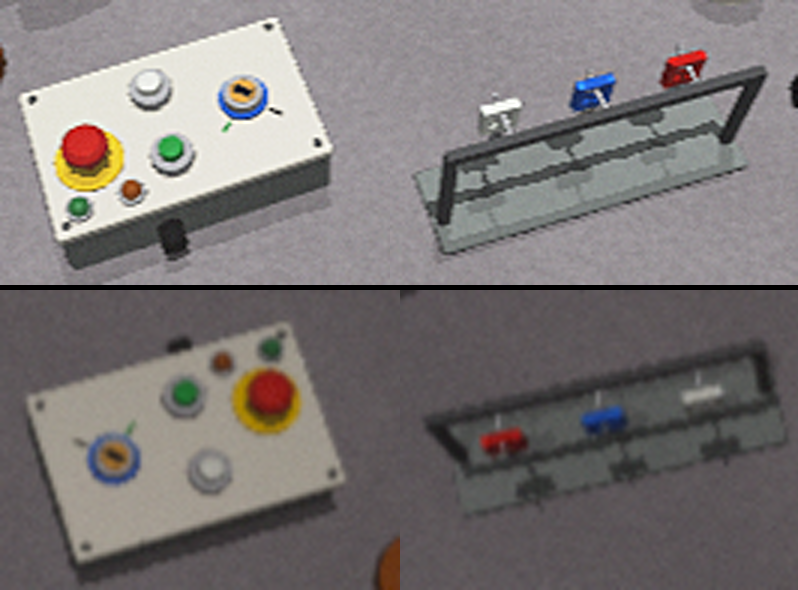

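The views show that the slot's rest direction follows the black mark at about 63° in the top view, with green a quarter turn clockwise of it. Next I'll measure with colour centroids and marks.

```bash
python3 - <<'E'
from h import *
S=cv2.imread("pics/scene0.png");T=cv2.imread("pics/top0.png")
def cen(im,box,lo,hi,anyS=True):
    x,y,w,h=box; m=cv2.inRange(cv2.cvtColor(im[y:y+h,x:x+w],cv2.COLOR_BGR2HSV),lo,hi)
    M=cv2.moments(m,True); ys,xs=np.nonzero(m); 
    return np.array([x+(xs.min()+xs.max())/2,y+(ys.min()+ys.max())/2]),np.array([x+xs.mean(),y+ys.mean()]),len(xs)
B=((100,110,50),(130,255,255)); Rd=((0,150,60),(6,255,255)); 
for nm,im,boxes in (("scene",S,[(275,205,35,32),(385,200,30,25),(225,225,25,20),(420,195,25,20)]),("top",T,[(335,180,25,25),(252,170,22,20),(378,165,20,22),(228,175,18,20)])):
    for b,c,l in zip(boxes,(B,B,Rd,Rd),("collar","bluehead","estop","redhead")): print(nm,l,*cen(im,b,*c))
sc=cen(S,(275,205,35,32),*B)[0]; tc=cen(T,(335,180,25,25),*B)[0]
print("collar tri",tri(sc,tc),atz("scene",sc,.082),atz("top",tc,.082))
# marks
f=lambda x,y:(210+(x+.5)/3-.5,190+(y+.5)/3-.5); g=lambda x,y:(320+(x+.5)/4-.5,150+(y-290+.5)/4-.5)
print("black",atz("scene",f(277,110),.07),atz("top",g(80,441),.07))
print("green",atz("scene",f(226,127),.07),atz("top",g(130,428),.07))
cs=[atz("scene",f(*p),.07)[:2] for p in ((20,95),(277,18),(330,152),(65,240))]
ct=[atz("top",g(*p),.07)[:2] for p in ((77,563),(27,397),(290,323),(343,481))]
for c in (cs,ct):
    c=np.array(c); r=cv2.minAreaRect(c.astype(np.float32)); print(c.round(3).tolist(),r)
h=np.hstack([crop(S,277,208,28,28,14),crop(T,335,183,26,26,15)]) if False else np.hstack([crop(S,277,208,28,28,14),crop(T,335,182,28,28,14)])
k=np.hstack([crop(S,385,200,35,25,11),crop(T,250,168,35,25,11)])[:, :784]
k=np.pad(k,((0,0),(0,784-k.shape[1]),(0,0))); cv2.imwrite("pics/m2.png",np.vstack([h,k])[:600])
print(manip.read_state()["tool_rot"], R.from_rotvec(manip.read_state()["tool_rot"]).as_matrix())
E
```

```text
scene collar [290.5 223.5] [290.92156863 225.54901961] 51
scene bluehead [402. 215.] [401.8        215.14545455] 110
scene estop [237.5 238. ] [237.48591549 237.92253521] 142
scene redhead [432.5 207.5] [432.29411765 207.14117647] 85
top collar [348. 193.] [347.08695652 194.34782609] 23
top bluehead [262. 182.] [262.54901961 181.92156863] 51
top estop [387.5 175. ] [387.30588235 175.36470588] 85
top redhead [237. 187.] [236.67741935 186.80645161] 31
collar tri [ 0.51845083 -0.073256    0.06194833] [ 0.53084744 -0.07210951  0.082     ] [ 0.51324053 -0.07190236  0.082     ]
black [ 0.53465789 -0.04257703  0.07      ] [ 0.53675418 -0.04444698  0.07      ]
green [ 0.5484509  -0.08796304  0.07      ] [ 0.54789203 -0.08793797  0.07      ]
[[0.501, -0.271], [0.435, -0.038], [0.581, 0.001], [0.646, -0.223]] ((0.5411004424095154, -0.13338777422904968), (0.1522703766822815, 0.24205371737480164), 15.828863143920898)
[[0.43, -0.039], [0.577, 0.001], [0.642, -0.231], [0.499, -0.269]] ((0.5357890725135803, -0.13537508249282837), (0.15267165005207062, 0.24204234778881073), 15.66567611694336)
[-3.09005879e+00 -5.60369201e-01  4.39262396e-04] [[ 9.36321529e-01  3.51143512e-01 -4.77696623e-04]
 [ 3.51143829e-01 -9.36320925e-01  1.06641506e-03]
 [-7.28126123e-05 -1.16624761e-03 -9.99999317e-01]]
```

View pics/m2.png

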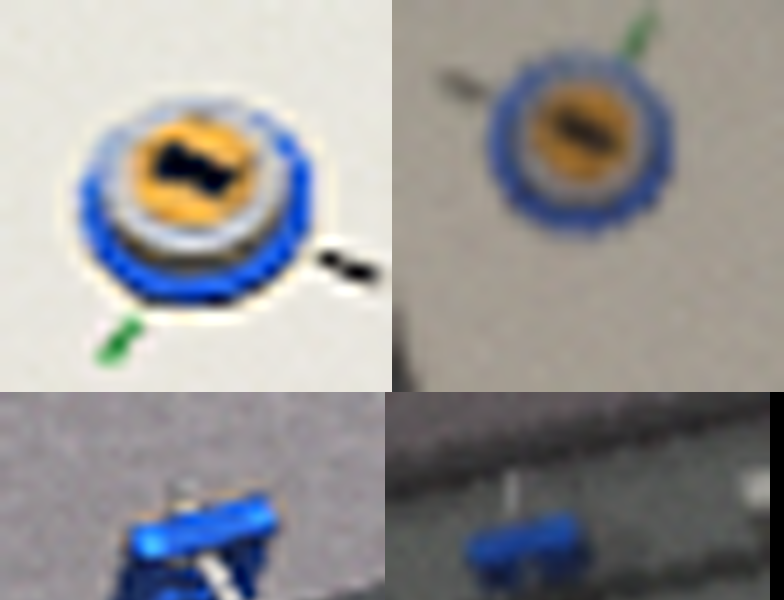

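The plug centre is at scene (290.5,219.8) and top (348.2,190.8). The blue head's top face is centred at scene (403,211.4) and top (262.2,180.7).

```bash
python3 - <<'E'
from h import *
s=lambda x,y:(277+(x+.5)/14-.5,208+(y+.5)/14-.5); t=lambda x,y:(335+(x-392+.5)/14-.5,182+(y+.5)/14-.5)
print("plug",tri(s(195,172),t(583,130)),atz("scene",s(195,172),.084),atz("top",t(583,130),.084))
ang=lambda a,b:np.degrees(np.arctan2(*(b-a)[[1,0]]))
print("slot ang",ang(atz("scene",s(152,160),.084),atz("scene",s(240,188),.084)),ang(atz("top",t(615,148),.084),atz("top",t(550,112),.084)))
P=np.array([.5195,-.0715])
for n,b,g in (("scene",s(348,266),s(120,342)),("top",t(463,84),t(640,35))):
    b=atz(n,b,.07);g=atz(n,g,.07); print("marks",b[:2],g[:2],ang(P,b[:2]),ang(P,g[:2]))
k=lambda x,y:(385+(x+.5)/11-.5,200+(y-392+.5)/11-.5); l=lambda x,y:(250+(x-385+.5)/11-.5,168+(y-392+.5)/11-.5)
print("head",tri(k(205,523),l(525,538)),atz("scene",k(205,523),.128),atz("top",l(525,538),.128))
print("head ang",ang(atz("scene",k(140,540),.128),atz("scene",k(272,507),.128)),ang(atz("top",l(578,527),.128),atz("top",l(472,550),.128)))
# rack bar: top of posts/bar ends in m1 (scene) and top
f=lambda x,y:(335+(x-390+.5)/3-.5,185+(y+.5)/3-.5); g=lambda x,y:(212+(x-400+.5)/4-.5,150+(y-290+.5)/4-.5)
a,b=atz("scene",f(444,157),.126),atz("scene",f(766,70),.126); c,d=atz("top",g(768,345),.126),atz("top",g(430,420),.126)
print("bar",a,b,ang(a,b),c,d,ang(c,d))
E
```

```text
plug [ 0.52047173 -0.07217493  0.08368424] [ 0.52070086 -0.07173811  0.084     ] [ 0.52038336 -0.072573    0.084     ]
slot ang 65.23903583891844 59.28544877791512
marks [ 0.53515487 -0.04421234] [ 0.54836475 -0.08767958] 60.15719778120048 -29.27197427156632
marks [ 0.53618001 -0.04437225] [ 0.54820755 -0.08837982] 58.413945004877895 -30.455210966370974
head [0.54642245 0.21546418 0.12846843] [0.54615736 0.21662825 0.128     ] [0.54635379 0.21453412 0.128     ]
head ang 101.5664396611586 102.13425147115639
bar [0.60865711 0.08012216 0.126     ] [0.54601467 0.36388317 0.126     ] 102.44882326579565 [0.60621197 0.07739108 0.126     ] [0.54412759 0.35794724 0.126     ] 102.47792059823736
```

```bash
cat >> h.py <<'E'
def now():
    s=manip.read_state(); M=R.from_rotvec(s["tool_rot"]).as_matrix(); return s,s["eef_pos"],np.degrees(np.arctan2(M[1,1],M[0,1]))
def show():
    s,p,a=now(); M=R.from_rotvec(s["tool_rot"]).as_matrix()
    print("t",round(s["clock"],2),"p",p.round(4),"yaw",a.round(1),"tilt",M[:2,2].round(3),"F",s["wrist_force"].round(1),"T",s["wrist_torque"].round(2),"gap",round(s["finger_gap"],4),"gf",round(s["gripper_force"],1),"q",s["qpos"].round(2))
def plan(wps,dyaw,clo,p=None,a=None,turnrows=None):
    """wps: list of (pos, rows); dyaw world deg in total spread over turnrows; prints rows in tool axes"""
    _,p0,a0=now(); p=np.array(p0 if p is None else p); a=a0 if a is None else a
    n=sum(k for _,k in wps); tr=turnrows or n; out=[]; i=0
    for w,k in wps:
        for j in range(k):
            d=(np.array(w)-p)/(k-j); t=np.radians(a)
            sh=np.round([-d[0]*np.sin(t)+d[1]*np.cos(t), d[0]*np.cos(t)+d[1]*np.sin(t), -d[2]],4)
            tz=-round(dyaw/tr,2) if i<tr else 0
            out+=[*sh,0,0,tz,clo]; i+=1
            p=p+np.array([-sh[0]*np.sin(t)+sh[1]*np.cos(t), sh[0]*np.cos(t)+sh[1]*np.sin(t), -sh[2]]); a-=tz
    for r in range(0,len(out),35): print([float(f"{v:.4g}") for v in out[r:r+35]])
    print("end",p.round(4),round(a,1))
E
python3 - <<'E'
from h import *
show(); plan([((.5,-.2,.22),9),((.5465,.215,.22),8)],171.8,.36)
E
```

```text
t 0.1 p [ 0.2369 -0.6317  0.2158] yaw -69.4 tilt [-0.     0.001] F [0.5 0.3 0.4] T [ 0.03  0.04 -0.03] gap 0.0941 gf 0.0 q [ 1.06  0.43  0.07  1.61 -0.03  1.11 -0.07]
[0.0442, -0.0346, -0.0005, 0.0, 0.0, -10.11, 0.36, 0.0496, -0.0263, -0.0005, 0.0, 0.0, -10.11, 0.36, 0.0535, -0.0172, -0.0005, 0.0, 0.0, -10.11, 0.36, 0.0557, -0.0076, -0.0004, 0.0, 0.0, -10.11, 0.36, 0.0561, 0.0023, -0.0005, 0.0, 0.0, -10.11, 0.36]
[0.0549, 0.0121, -0.0004, 0.0, 0.0, -10.11, 0.36, 0.0519, 0.0216, -0.0005, 0.0, 0.0, -10.11, 0.36, 0.0472, 0.0303, -0.0004, 0.0, 0.0, -10.11, 0.36, 0.0412, 0.0382, -0.0005, 0.0, 0.0, -10.11, 0.36, 0.0461, 0.0245, 0.0, 0.0, 0.0, -10.11, 0.36]
[0.0411, 0.0322, 0.0, 0.0, 0.0, -10.11, 0.36, 0.0348, 0.0389, 0.0, 0.0, 0.0, -10.11, 0.36, 0.0275, 0.0444, 0.0, 0.0, 0.0, -10.11, 0.36, 0.0193, 0.0485, 0.0, 0.0, 0.0, -10.11, 0.36, 0.0104, 0.0511, 0.0, 0.0, 0.0, -10.11, 0.36]
[0.0013, 0.0522, 0.0, 0.0, 0.0, -10.11, 0.36, -0.0079, 0.0516, 0.0, 0.0, 0.0, -10.11, 0.36]
end [0.5465 0.215  0.22  ] 102.4
```

Call:
{"fn": "servo_tool", "kwargs": {
  "series": [0.044,-0.035,0,0,0,-10,0.36,0.05,-0.026,0,0,0,-10,0.36,0.053,-0.017,0,0,0,-10,0.36,0.056,-0.008,0,0,0,-10,0.36,0.056,0.002,0,0,0,-10,0.36],
  "squeeze": 40
}}

```text
clock: 0.72
eef_pos: [0.3842, -0.3907, 0.2164]
tool_rot: [-2.559, -1.822, 0.0]
wrist_force: [1.2, -0.6, 0.4]
finger_gap: 0.0602
gripper_force: 0.0
```

Call:
{"fn": "servo_tool", "kwargs": {
  "series": [0.055,0.012,0,0,0,-10,0.36,0.052,0.022,0,0,0,-10,0.36,0.047,0.03,0,0,0,-10,0.36,0.041,0.038,0,0,0,-10,0.36,0.046,0.024,0,0,0,-10,0.36]
}}

```text
clock: 1.35
eef_pos: [0.5104, -0.1489, 0.2163]
tool_rot: [-1.549, -2.733, -0.001]
wrist_force: [0.5, -0.4, -0.0]
finger_gap: 0.0602
gripper_force: 0.0
```

Tracking is good, so I'll re-plan the rest from here.

```bash
python3 - <<'E'
from h import *
show(); a=now()[2]; plan([((.5465,.215,.22),8)],102.4-a,.36)
E
```

```text
t 1.35 p [ 0.5104 -0.1489  0.2163] yaw 30.9 tilt [0.    0.001] F [ 0.5 -0.4 -0. ] T [-0.04 -0.18  0.02] gap 0.0602 gf 0.0 q [ 0.58  0.23 -0.48  1.9   0.12  1.04  0.59]
[0.0367, 0.0272, -0.0005, 0.0, 0.0, -8.94, 0.36, 0.032, 0.0326, -0.0005, 0.0, 0.0, -8.94, 0.36, 0.0266, 0.0372, -0.0005, 0.0, 0.0, -8.94, 0.36, 0.0205, 0.0409, -0.0004, 0.0, 0.0, -8.94, 0.36, 0.0139, 0.0436, -0.0005, 0.0, 0.0, -8.94, 0.36]
[0.0069, 0.0452, -0.0004, 0.0, 0.0, -8.94, 0.36, -0.0002, 0.0457, -0.0005, 0.0, 0.0, -8.94, 0.36, -0.0073, 0.0451, -0.0004, 0.0, 0.0, -8.94, 0.36]
end [0.5465 0.215  0.22  ] 102.4
```

Call:
{"fn": "servo_tool", "kwargs": {
  "series": [0.037,0.027,0,0,0,-9,0.36,0.032,0.033,0,0,0,-9,0.36,0.027,0.037,0,0,0,-9,0.36,0.02,0.041,0,0,0,-9,0.36,0.014,0.044,0,0,0,-9,0.36]
}}

```text
clock: 1.98
eef_pos: [0.5326, 0.0785, 0.2164]
tool_rot: [-0.387, -3.117, 0.0]
wrist_force: [1.7, -1.1, -0.5]
finger_gap: 0.06
gripper_force: 0.0
```

Call:
{"fn": "servo_tool", "kwargs": {
  "series": [0.007,0.045,0,0,0,-9,0.36,0,0.046,0,0,0,-9,0.36,-0.007,0.045,0,0,0,-8.5,0.36,0,0,0,0,0,0,0.36,0,0,0,0,0,0,0.36]
}}

```text
clock: 2.6
eef_pos: [0.5456, 0.2133, 0.2161]
tool_rot: [0.328, -3.124, 0.0]
wrist_force: [-0.1, -0.2, -0.4]
finger_gap: 0.0602
gripper_force: 0.0
```

```bash
python3 - <<'E'
from h import *
show(); a=now()[2]; plan([((.5465,.215,.107),4)],102.4-a,.36)
for n in ("scene","top"): cv2.imwrite(f"pics/{n}1.png",viewer.read_camera(n)[:,:,::-1])
S=cv2.imread("pics/scene1.png");T=cv2.imread("pics/top1.png")
cv2.imwrite("pics/m3.png",np.hstack([crop(S,350,140,100,120,4),crop(T,210,110,100,120,4)]))
E
```

```text
t 2.6 p [0.5456 0.2133 0.2161] yaw 102.0 tilt [-0.001 -0.   ] F [-0.1 -0.2 -0.4] T [ 0.06 -0.1   0.06] gap 0.0602 gf 0.0 q [ 0.17  0.39 -0.83  1.77  0.32  1.12  1.02]
[-0.0003, 0.0004, 0.0273, 0.0, 0.0, -0.1, 0.36, -0.0003, 0.0004, 0.0273, 0.0, 0.0, -0.1, 0.36, -0.0003, 0.0004, 0.0272, 0.0, 0.0, -0.1, 0.36, -0.0004, 0.0003, 0.0273, 0.0, 0.0, -0.1, 0.36]
end [0.5465 0.215  0.107 ] 102.4
```

View pics/m3.png

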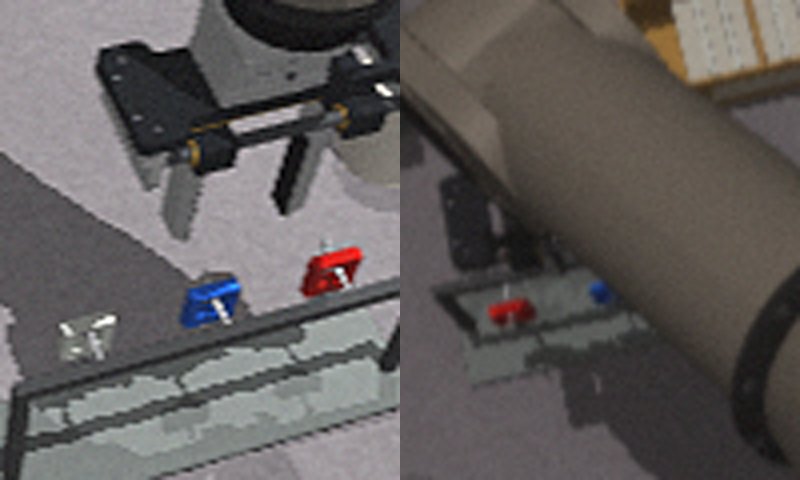

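The crop shows the open fingers straddling the line of the blue head. The fingertips are at about (180,235) and (285,210), directly above the head at (212,300). I'll descend in short steps while watching the forces.

Call:
{"fn": "servo_tool", "kwargs": {
  "series": [-0.001,0.002,0.03,0,0,-0.4,0.36,0,0,0.03,0,0,0,0.36,0,0,0.025,0,0,0,0.36,0,0,0.024,0,0,0,0.36,0,0,0,0,0,0,0.36]
}}

```text
clock: 3.32
eef_pos: [0.5457, 0.2144, 0.1063]
tool_rot: [0.338, -3.121, 0.001]
wrist_force: [-0.9, 0.2, 0.4]
finger_gap: 0.06
gripper_force: 0.0
```

Call:
{"fn": "servo_tool", "kwargs": {
  "series": [0,0,0,0,0,0,0.5,0,0,0,0,0,0,0.56,0,0,0,0,0,0,0.58]
}}

```text
clock: 3.7
eef_pos: [0.5467, 0.2159, 0.1082]
tool_rot: [-0.34, 3.122, 0.0]
wrist_force: [0.3, -0.2, 0.5]
finger_gap: 0.0399
gripper_force: 0.0
```

```bash
python3 - <<'E'
from h import *
show(); print(proj("scene",[[.5465,.215,.12]]))
S=viewer.read_camera("scene")[:,:,::-1]
cv2.imwrite("pics/m4.png",crop(S,355,150,100,90,6))
E
```

```text
t 3.7 p [0.5467 0.2159 0.1082] yaw 102.4 tilt [0.001 0.   ] F [ 0.3 -0.2  0.5] T [ 0.15 -0.15  0.04] gap 0.0399 gf 0.0 q [ 0.11  0.51 -0.77  1.87  0.44  0.94  0.93]
[[402.05437144 213.32463346]]
```

View pics/m4.png

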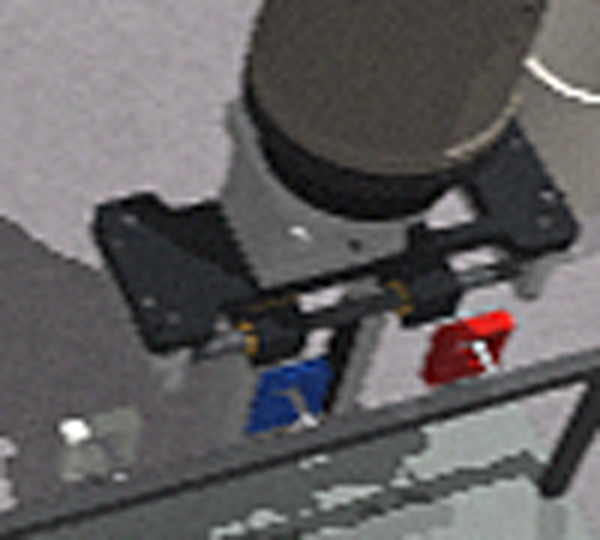

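The fingers straddle the blue head at about (290,395). I'll close, then lift 11 mm and draw along the peg.

Call:
{"fn": "servo_tool", "kwargs": {
  "series": [0,0,0,0,0,0,0.8,0,0,0,0,0,0,0.8,0,0,0,0,0,0,0.8],
  "squeeze": 45
}}

```text
clock: 4.12
eef_pos: [0.5464, 0.216, 0.1077]
tool_rot: [-0.341, 3.123, 0.0]
wrist_force: [-0.0, 0.3, 3.3]
finger_gap: 0.0337
gripper_force: 45.0
```

Call:
{"fn": "servo_tool", "kwargs": {
  "series": [0,0,-0.003,0,0,0,0.8,0,0,-0.004,0,0,0,0.8,0,0,-0.004,0,0,0,0.8,0,0,0,0,0,0,0.8]
}}

```text
clock: 4.62
eef_pos: [0.5465, 0.216, 0.1189]
tool_rot: [-0.341, 3.122, 0.0]
wrist_force: [-0.3, -0.6, -0.7]
finger_gap: 0.0337
gripper_force: 45.0
```

Call:
{"fn": "servo_tool", "kwargs": {
  "series": [0.01,0,0,0,0,0,0.8,0.012,0,0,0,0,0,0.8,0.012,0,0,0,0,0,0.8,0.012,0,0,0,0,0,0.8,0,0,0,0,0,0,0.8]
}}

```text
clock: 5.25
eef_pos: [0.5007, 0.2056, 0.1187]
tool_rot: [-0.341, 3.123, -0.001]
wrist_force: [0.7, 0.1, -0.2]
finger_gap: 0.034
gripper_force: 45.0
```

```bash
python3 - <<'E'
from h import *
show()
a=now()[2]; plan([((.49,.2,.16),2),((.505,.1,.17),2),((.5205,-.072,.15),6)],60-a,.8)
S=viewer.read_camera("scene")[:,:,::-1]
cv2.imwrite("pics/m5.png",crop(S,345,150,110,90,5))
E
```

```text
t 5.25 p [0.5007 0.2056 0.1187] yaw 102.5 tilt [ 0.    -0.001] F [ 0.7  0.1 -0.2] T [ 0.04 -0.18 -0.03] gap 0.034 gf 45.0 q [ 0.14  0.43 -0.8   1.96  0.4   0.91  0.93]
[0.0058, -0.0016, -0.0207, 0.0, 0.0, 4.25, 0.8, 0.0057, -0.002, -0.0206, 0.0, 0.0, 4.25, 0.8, -0.004, -0.0504, -0.005, 0.0, 0.0, 4.25, 0.8, -0.0078, -0.05, -0.005, 0.0, 0.0, 4.25, 0.8, -0.0048, -0.0284, 0.0033, 0.0, 0.0, 4.25, 0.8]
[-0.0069, -0.0279, 0.0033, 0.0, 0.0, 4.25, 0.8, -0.009, -0.0273, 0.0033, 0.0, 0.0, 4.25, 0.8, -0.011, -0.0266, 0.0034, 0.0, 0.0, 4.25, 0.8, -0.0129, -0.0257, 0.0033, 0.0, 0.0, 4.25, 0.8, -0.0148, -0.0248, 0.0034, 0.0, 0.0, 4.25, 0.8]
end [ 0.5205 -0.072   0.15  ] 60.0
```

View pics/m5.png

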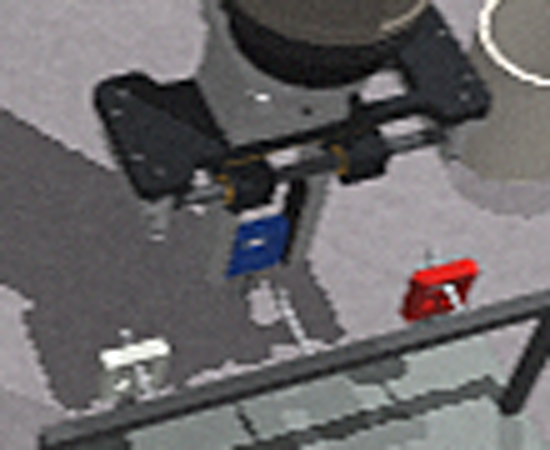

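The blue key is off its peg and held upright at about (258,245). Red and white are still hanging. I'll carry it over to the lock.

Call:
{"fn": "servo_tool", "kwargs": {
  "series": [0.006,-0.002,-0.02,0,0,4,0.8,0.006,-0.002,-0.02,0,0,4,0.8,-0.004,-0.05,-0.005,0,0,4,0.8,-0.008,-0.05,-0.005,0,0,4,0.8,-0.005,-0.028,0.003,0,0,4,0.8]
}}

```text
clock: 5.92
eef_pos: [0.5108, 0.0697, 0.1659]
tool_rot: [0.215, 3.133, -0.0]
wrist_force: [1.6, 0.9, -0.6]
finger_gap: 0.0337
gripper_force: 45.0
```

Call:
{"fn": "servo_tool", "kwargs": {
  "series": [-0.007,-0.028,0.003,0,0,4,0.8,-0.009,-0.027,0.003,0,0,4,0.8,-0.011,-0.027,0.003,0,0,5,0.8,-0.013,-0.026,0.003,0,0,5,0.8,-0.015,-0.025,0.004,0,0,5,0.8]
}}

```text
clock: 6.55
eef_pos: [0.5259, -0.0735, 0.1493]
tool_rot: [0.836, 3.028, 0.0]
wrist_force: [-0.1, 0.4, -0.3]
finger_gap: 0.0335
gripper_force: 45.0
```

Call:
{"fn": "servo_tool", "kwargs": {
  "series": [0,0,0,0,0,0,0.8,0,0,0,0,0,0,0.8]
}}

```text
clock: 6.8
eef_pos: [0.5257, -0.0717, 0.1494]
tool_rot: [-0.828, -3.03, -0.001]
wrist_force: [0.9, 0.3, -1.1]
finger_gap: 0.0335
gripper_force: 45.0
```

```bash
python3 - <<'E'
from h import *
show()
s,p,a=now(); plan([((.5205,-.072,.145),2)],60-a,.8)
tip=p-[0,0,.0477]; print("tip px",proj("scene",[tip,p-[0,0,.02],p+[0,0,.02]]),proj("top",[tip,p]))
S=viewer.read_camera("scene")[:,:,::-1];T=viewer.read_camera("top")[:,:,::-1]
cv2.imwrite("pics/m6.png",np.hstack([crop(S,262,180,56,60,7),crop(T,320,165,56,60,7)]))
E
```

```text
t 6.8 p [ 0.5257 -0.0717  0.1494] yaw 59.4 tilt [-0.  0.] F [ 0.9  0.3 -1.1] T [-0.04 -0.15 -0.  ] gap 0.0335 gf 45.0 q [ 0.52  0.32 -0.59  1.97  0.22  0.92  0.85]
[0.0022, -0.0015, 0.0022, 0.0, 0.0, -0.29, 0.8, 0.0022, -0.0014, 0.0022, 0.0, 0.0, -0.29, 0.8]
end [ 0.5205 -0.0719  0.145 ] 60.0
tip px [[290.07816507 217.84490598]
 [289.30633873 212.00903582]
 [288.12713744 203.09295548]] [[348.22242448 187.93035786]
 [349.22173457 184.04771757]]
```

View pics/m6.png

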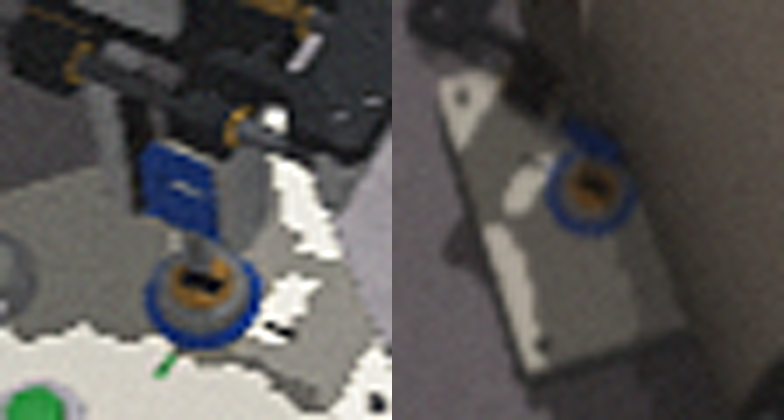

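The blade tip is at about (290,217) px, matching the prediction, and it sits above the keyway. I'll centre it and lower it gently.

Call:
{"fn": "servo_tool", "kwargs": {
  "series": [0.002,-0.0015,0.004,0,0,-0.3,0.8,0.002,-0.0015,0.005,0,0,-0.3,0.8,0,0,0.003,0,0,0,0.8,0,0,0,0,0,0,0.8]
}}

```text
clock: 7.4
eef_pos: [0.5206, -0.0722, 0.1372]
tool_rot: [-0.811, -3.035, -0.0]
wrist_force: [0.6, -0.2, -0.4]
finger_gap: 0.0335
gripper_force: 45.0
```

```bash
python3 -c "
from h import *
show()"
```

```text
t 7.4 p [ 0.5206 -0.0722  0.1372] yaw 60.1 tilt [-0.  0.] F [ 0.6 -0.2 -0.4] T [-0.02 -0.12 -0.03] gap 0.0335 gf 45.0 q [ 0.51  0.33 -0.59  1.99  0.23  0.89  0.85]
```

Call:
{"fn": "servo_tool", "kwargs": {
  "series": [0,0,0.002,0,0,0,0.8,0,0,0.002,0,0,0,0.8,0,0,0.002,0,0,0,0.8,0,0,0.001,0,0,0,0.8]
}}

```text
clock: 7.9
eef_pos: [0.5207, -0.0723, 0.1304]
tool_rot: [-0.812, -3.035, -0.0]
wrist_force: [-0.4, 0.6, -0.5]
finger_gap: 0.0335
gripper_force: 45.0
```

Call:
{"fn": "servo_tool", "kwargs": {
  "series": [0,0,0.001,0,0,0,0.8,0,0,0.001,0,0,0,0.8]
}}

```text
clock: 8.15
eef_pos: [0.5207, -0.0722, 0.1285]
tool_rot: [-0.812, -3.035, -0.0]
wrist_force: [0.1, -1.5, 0.7]
finger_gap: 0.0336
gripper_force: 45.0
```

Call:
{"fn": "servo_tool", "kwargs": {
  "series": [0,0,0.001,0,0,0,0.8,0,0,0.001,0,0,0,0.8]
}}

```text
clock: 8.4
eef_pos: [0.5207, -0.0722, 0.1264]
tool_rot: [-0.812, -3.035, -0.0]
wrist_force: [-1.2, -0.1, -0.6]
finger_gap: 0.0337
gripper_force: 45.0
```

Call:
{"fn": "servo_tool", "kwargs": {
  "series": [0,0,0.001,0,0,0,0.8,0,0,0.001,0,0,0,0.8]
}}

```text
clock: 8.65
eef_pos: [0.5207, -0.0722, 0.1244]
tool_rot: [-0.812, -3.035, -0.0]
wrist_force: [-1.6, -0.1, 0.1]
finger_gap: 0.0341
gripper_force: 45.0
```

Call:
{"fn": "servo_tool", "kwargs": {
  "series": [0,0,0.001,0,0,0,0.8]
}}

```text
clock: 8.78
eef_pos: [0.5207, -0.0722, 0.1234]
tool_rot: [-0.812, -3.035, -0.0]
wrist_force: [-1.3, 0.4, 2.9]
finger_gap: 0.0335
gripper_force: 45.0
```

Contact is starting at the first pin. I'll add a bit of push and then wiggle along the slot (tool y).

Call:
{"fn": "servo_tool", "kwargs": {
  "series": [0,0,0.0005,0,0,0,0.8]
}}

```text
clock: 8.9
eef_pos: [0.5207, -0.0722, 0.1231]
tool_rot: [0.812, 3.035, -0.0]
wrist_force: [-2.2, 0.6, 5.7]
finger_gap: 0.0338
gripper_force: 45.0
```

Call:
{"fn": "servo_tool", "kwargs": {
  "series": [0,0.0015,0,0,0,0,0.8,0,-0.0015,0,0,0,0,0.8,0,-0.0015,0,0,0,0,0.8,0,0.0015,0,0,0,0,0.8]
}}

```text
clock: 9.4
eef_pos: [0.5205, -0.0726, 0.1229]
tool_rot: [-0.812, -3.034, 0.001]
wrist_force: [-2.2, -2.2, 1.2]
finger_gap: 0.0335
gripper_force: 45.0
```

Call:
{"fn": "servo_tool", "kwargs": {
  "series": [0,0,0.001,0,0,0,0.8]
}}

```text
clock: 9.52
eef_pos: [0.5206, -0.0725, 0.122]
tool_rot: [-0.812, -3.035, 0.001]
wrist_force: [-4.8, -2.5, 4.4]
finger_gap: 0.0338
gripper_force: 45.0
```

Call:
{"fn": "servo_tool", "kwargs": {
  "series": [0,0.002,0,0,0,0,0.8,0,-0.002,0,0,0,0,0.8,0,-0.002,0,0,0,0,0.8,0,0.002,0,0,0,0,0.8]
}}

```text
clock: 10.02
eef_pos: [0.5206, -0.0723, 0.1219]
tool_rot: [-0.812, -3.035, 0.0]
wrist_force: [-1.4, -0.4, -1.4]
finger_gap: 0.0337
gripper_force: 45.0
```

Call:
{"fn": "servo_tool", "kwargs": {
  "series": [0,0,0.0005,0,0,0,0.8]
}}

```text
clock: 10.15
eef_pos: [0.5207, -0.0722, 0.1215]
tool_rot: [-0.811, -3.035, 0.0]
wrist_force: [-2.2, -0.2, 1.5]
finger_gap: 0.0338
gripper_force: 45.0
```

Call:
{"fn": "servo_tool", "kwargs": {
  "series": [0,0.002,0.0005,0,0,0,0.8,0,-0.002,0.0003,0,0,0,0.8,0,-0.002,0.0003,0,0,0,0.8,0,0.002,0.0003,0,0,0,0.8]
}}

```text
clock: 10.65
eef_pos: [0.5206, -0.0724, 0.1201]
tool_rot: [-0.812, -3.035, 0.0]
wrist_force: [-1.8, 0.3, -0.4]
finger_gap: 0.0337
gripper_force: 45.0
```

Call:
{"fn": "servo_tool", "kwargs": {
  "series": [0,0.002,0.0003,0,0,0,0.8,0,-0.002,0.0003,0,0,0,0.8,0,-0.002,0.0003,0,0,0,0.8,0,0.002,0.0003,0,0,0,0.8]
}}

```text
clock: 11.15
eef_pos: [0.5206, -0.0724, 0.1189]
tool_rot: [-0.812, -3.035, 0.0]
wrist_force: [-2.8, -0.4, 0.3]
finger_gap: 0.0336
gripper_force: 45.0
```

Call:
{"fn": "servo_tool", "kwargs": {
  "series": [0,0,0.001,0,0,0,0.8,0,0,0.001,0,0,0,0.8]
}}

```text
clock: 11.4
eef_pos: [0.5207, -0.0722, 0.1168]
tool_rot: [-0.812, -3.035, -0.0]
wrist_force: [-2.5, 1.1, 1.8]
finger_gap: 0.0336
gripper_force: 45.0
```

Call:
{"fn": "servo_tool", "kwargs": {
  "series": [0,0,0.0007,0,0,0,0.8,0,0,0.0005,0,0,0,0.8]
}}

```text
clock: 11.65
eef_pos: [0.5207, -0.0722, 0.1157]
tool_rot: [-0.812, -3.035, -0.0]
wrist_force: [-2.5, 1.1, 3.7]
finger_gap: 0.0338
gripper_force: 45.0
```

Now the second pin.

Call:
{"fn": "servo_tool", "kwargs": {
  "series": [0,-0.0015,0.0004,0,0,0,0.8,0,0.0015,0,0,0,0,0.8,0,0.002,0.0003,0,0,0,0.8,0,-0.002,0,0,0,0,0.8]
}}

```text
clock: 12.15
eef_pos: [0.521, -0.0718, 0.115]
tool_rot: [0.811, 3.035, 0.001]
wrist_force: [-0.9, 6.2, 3.8]
finger_gap: 0.034
gripper_force: 45.0
```

Call:
{"fn": "servo_tool", "kwargs": {
  "series": [0,-0.002,0.0004,0,0,0,0.8,0,0.002,0.0002,0,0,0,0.8,0,0.002,0.0003,0,0,0,0.8,0,-0.002,0.0002,0,0,0,0.8]
}}

```text
clock: 12.65
eef_pos: [0.5211, -0.0715, 0.114]
tool_rot: [0.811, 3.035, 0.002]
wrist_force: [0.2, 8.1, 2.1]
finger_gap: 0.0336
gripper_force: 45.0
```

Call:
{"fn": "servo_tool", "kwargs": {
  "series": [0,-0.002,0.0003,0,0,0,0.8,0,0.002,0.0002,0,0,0,0.8,0,0.002,0.0003,0,0,0,0.8,0,-0.002,0.0002,0,0,0,0.8]
}}

```text
clock: 13.15
eef_pos: [0.5208, -0.072, 0.1128]
tool_rot: [0.811, 3.035, 0.001]
wrist_force: [-0.8, 5.2, -0.0]
finger_gap: 0.0336
gripper_force: 45.0
```

Call:
{"fn": "servo_tool", "kwargs": {
  "series": [0,-0.002,0.0003,0,0,0,0.8,0,0.002,0.0002,0,0,0,0.8,0,0.002,0.0003,0,0,0,0.8,0,-0.002,0.0002,0,0,0,0.8]
}}

```text
clock: 13.65
eef_pos: [0.5208, -0.072, 0.1118]
tool_rot: [0.811, 3.035, 0.001]
wrist_force: [-1.4, 3.0, -0.2]
finger_gap: 0.0334
gripper_force: 45.0
```

```bash
python3 -c "
from h import *
show()"
```

```text
t 13.65 p [ 0.5208 -0.072   0.1118] yaw 60.1 tilt [0. 0.] F [-1.4  3.  -0.2] T [ 0.89  0.34 -0.02] gap 0.0334 gf 45.0 q [ 0.5   0.37 -0.58  2.01  0.26  0.84  0.82]
```

Call:
{"fn": "servo_tool", "kwargs": {
  "series": [0,0,0.001,0,0,0,0.8,0,0,0.001,0,0,0,0.8,0,0,0.001,0,0,0,0.8]
}}

```text
clock: 14.02
eef_pos: [0.5207, -0.0722, 0.1089]
tool_rot: [0.812, 3.035, 0.0]
wrist_force: [-3.0, 1.2, 3.5]
finger_gap: 0.0336
gripper_force: 45.0
```

Call:
{"fn": "servo_tool", "kwargs": {
  "series": [0,0,0.001,0,0,0,0.8,0,0,0.001,0,0,0,0.8]
}}

```text
clock: 14.28
eef_pos: [0.5208, -0.0723, 0.1069]
tool_rot: [0.812, 3.035, -0.0]
wrist_force: [-4.2, 0.7, 4.2]
finger_gap: 0.0338
gripper_force: 45.0
```

Call:
{"fn": "servo_tool", "kwargs": {
  "series": [0,0,0.001,0,0,0,0.8]
}}

```text
clock: 14.4
eef_pos: [0.5207, -0.0722, 0.1058]
tool_rot: [-0.812, -3.035, -0.0]
wrist_force: [-4.0, 1.7, 4.3]
finger_gap: 0.0336
gripper_force: 45.0
```

Call:
{"fn": "servo_tool", "kwargs": {
  "series": [0,0,0.001,0,0,0,0.8]
}}

```text
clock: 14.52
eef_pos: [0.5208, -0.0722, 0.1049]
tool_rot: [0.812, 3.035, 0.0]
wrist_force: [-4.0, 1.4, 4.1]
finger_gap: 0.0339
gripper_force: 45.0
```

Call:
{"fn": "servo_tool", "kwargs": {
  "series": [0,0,0.0008,0,0,0,0.8]
}}

```text
clock: 14.65
eef_pos: [0.5207, -0.0722, 0.104]
tool_rot: [-0.812, -3.035, -0.0]
wrist_force: [-3.4, 1.7, 4.1]
finger_gap: 0.0336
gripper_force: 45.0
```

Call:
{"fn": "servo_tool", "kwargs": {
  "series": [0,0,0.0006,0,0,0,0.8]
}}

```text
clock: 14.78
eef_pos: [0.5208, -0.0723, 0.1035]
tool_rot: [0.812, 3.035, 0.0]
wrist_force: [-5.0, 1.7, 8.3]
finger_gap: 0.0338
gripper_force: 45.0
```

Home: the force rose to 8 N at the predicted depth. I'll relieve the side load slightly, add a small push, and turn clockwise.

Call:
{"fn": "servo_tool", "kwargs": {
  "series": [0.0007,0,0.0003,0,0,0,0.8,0,0,0,0,0,0,0.8]
}}

```text
clock: 15.02
eef_pos: [0.5206, -0.0721, 0.1034]
tool_rot: [0.812, 3.034, 0.0]
wrist_force: [-1.6, -0.4, 4.8]
finger_gap: 0.0336
gripper_force: 45.0
```

Call:
{"fn": "servo_tool", "kwargs": {
  "series": [0,0,0,0,0,5,0.8,0,0,0,0,0,5,0.8,0,0,0,0,0,5,0.8,0,0,0,0,0,5,0.8]
}}

```text
clock: 15.52
eef_pos: [0.5202, -0.0718, 0.1034]
tool_rot: [1.33, 2.846, 0.0]
wrist_force: [-5.0, 1.4, 7.9]
finger_gap: 0.0334
gripper_force: 45.0
```

```bash
python3 -c "
from h import *
show()"
```

```text
t 15.53 p [ 0.5202 -0.0718  0.1034] yaw 39.9 tilt [0. 0.] F [-5.   1.4  7.9] T [0.46 1.13 0.06] gap 0.0334 gf 45.0 q [ 0.43  0.36 -0.5   2.02  0.24  0.81  0.49]
```

Call:
{"fn": "servo_tool", "kwargs": {
  "series": [0,0,0,0,0,6,0.8,0,0,0,0,0,6,0.8,0,0,0,0,0,6,0.8]
}}

```text
clock: 15.9
eef_pos: [0.5201, -0.0719, 0.1034]
tool_rot: [1.76, 2.602, -0.0]
wrist_force: [-4.9, 0.9, 7.4]
finger_gap: 0.0336
gripper_force: 45.0
```

```bash
python3 -c "
from h import *
show()"
```

```text
t 15.9 p [ 0.5201 -0.0719  0.1034] yaw 21.9 tilt [-0. -0.] F [-4.9  0.9  7.4] T [0.28 1.42 0.07] gap 0.0336 gf 45.0 q [ 0.38  0.35 -0.43  2.02  0.2   0.81  0.21]
```

Call:
{"fn": "servo_tool", "kwargs": {
  "series": [0,0,0,0,0,8,0.8,0,0,0,0,0,8,0.8,0,0,0,0,0,8,0.8,0,0,0,0,0,8,0.8,0,0,0,0,0,8,0.8]
}}

```text
clock: 16.52
eef_pos: [0.5197, -0.072, 0.1034]
tool_rot: [-2.545, -1.842, 0.001]
wrist_force: [-7.9, 0.6, 10.2]
finger_gap: 0.0337
gripper_force: 45.0
```

```bash
python3 -c "
from h import *
show()"
```

```text
t 16.52 p [ 0.5197 -0.072   0.1034] yaw -18.2 tilt [-0.001 -0.   ] F [-7.9  0.6 10.2] T [0.21 2.1  0.12] gap 0.0337 gf 45.0 q [ 0.26  0.34 -0.29  2.03  0.13  0.79 -0.43]
```

Call:
{"fn": "servo_tool", "kwargs": {
  "series": [0,-0.0005,0,0,0,6,0.8,0,0,0,0,0,6,0.8,0,0,0,0,0,5,0.8]
}}

```text
clock: 16.9
eef_pos: [0.5194, -0.072, 0.1034]
tool_rot: [2.788, 1.448, -0.001]
wrist_force: [-5.7, 0.4, 8.6]
finger_gap: 0.0335
gripper_force: 45.0
```

```bash
python3 -c "
from h import *
show()"
```

```text
t 16.9 p [ 0.5194 -0.072   0.1034] yaw -35.1 tilt [-0. -0.] F [-5.7  0.4  8.6] T [0.09 1.64 0.14] gap 0.0335 gf 45.0 q [ 0.21  0.33 -0.23  2.03  0.11  0.79 -0.7 ]
```

Call:
{"fn": "servo_tool", "kwargs": {
  "series": [0,0,0,0,0,4,0.8,0,0,0,0,0,2,0.8,0,0,0,0,0,0,0.8]
}}

```text
clock: 17.27
eef_pos: [0.5194, -0.0719, 0.1034]
tool_rot: [2.858, 1.304, -0.001]
wrist_force: [-5.6, 0.1, 8.8]
finger_gap: 0.0338
gripper_force: 45.0
```

```bash
python3 - <<'E'
from h import *
show()
S=viewer.read_camera("scene")[:,:,::-1]
cv2.imwrite("pics/m7.png",np.hstack([crop(S,255,180,70,65,7),cv2.resize(S[190:255,215:250],None,fx=7,fy=7)]))
cv2.imwrite("pics/s8.png",S)
E
```

```text
t 17.27 p [ 0.5194 -0.0719  0.1034] yaw -41.0 tilt [-0. -0.] F [-5.6  0.1  8.8] T [0.05 1.71 0.14] gap 0.0338 gf 45.0 q [ 0.19  0.33 -0.21  2.03  0.1   0.79 -0.79]
```

View pics/m7.png

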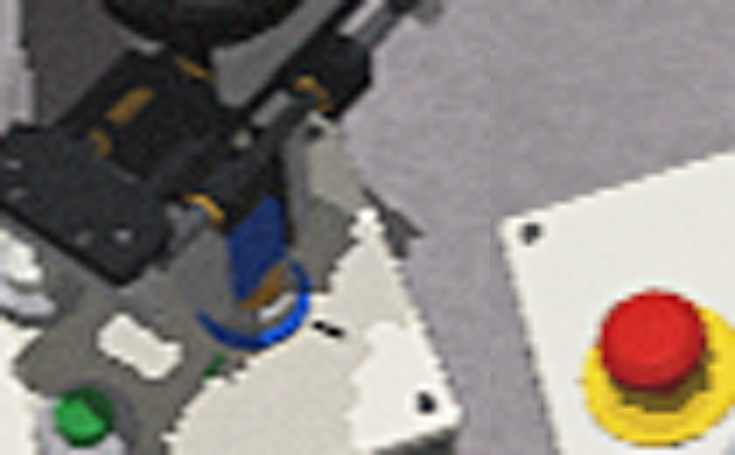

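View pics/s8.png

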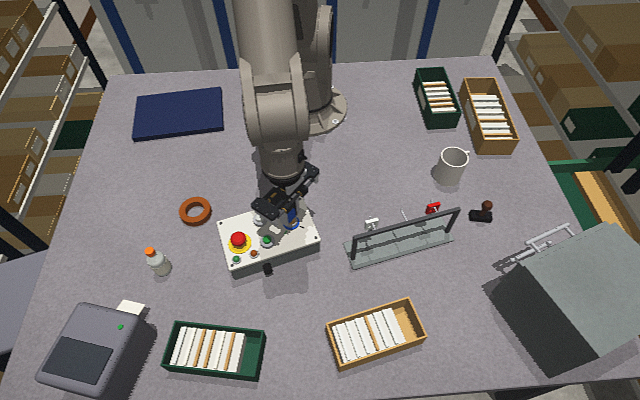

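The head now lies along the green mark at about (215,365), the key is seated in the plug, and the other objects are undisturbed. I'll turn a little further to make sure it's against the stop.

Call:
{"fn": "servo_tool", "kwargs": {
  "series": [0,0,0,0,0,2,0.8,0,0,0,0,0,0,0.8]
}}

```text
clock: 17.58
eef_pos: [0.5194, -0.0719, 0.1034]
tool_rot: [2.881, 1.254, -0.001]
wrist_force: [-6.7, 0.2, 9.5]
finger_gap: 0.0336
gripper_force: 45.0
```

```bash
python3 -c "
from h import *
show()"
```

```text
t 17.57 p [ 0.5194 -0.0719  0.1034] yaw -43.0 tilt [-0.001 -0.   ] F [-6.7  0.2  9.5] T [0.12 1.73 0.27] gap 0.0336 gf 45.0 q [ 0.19  0.33 -0.2   2.03  0.09  0.79 -0.82]
```

The torque rose from 0.14 to 0.27 N m, so the plug is at its stop. It's seated, gripped and held, so I'll hand in.

```bash
python3 -c "
from workcell import close_job
print(close_job())"
```

```text
the job is handed in; nothing more can be done
None
```

I handed the job in at about 17.6 s: the blue key is fully home and turned a quarter turn clockwise to the stop, still gripped and held there, and in the last picture the red and white keys were still hanging and nothing else looked moved or pressed.

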